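# Take the moulded gauge bracket out of its mould and show it to the inspection camera

## Robot

A 6-joint arm with a two-finger parallel gripper is mounted at the origin on the work surface. World frame = base frame: x ahead of the robot, y to its left, z up, the work surface at z = 0. Lengths are in mm, angles in rad, forces in N, time in s.
With the tool pointing down it reaches from about 325 to 775 mm from the base axis. Payload 9.3 kg.
Tool frame: the origin (TCP) lies between the finger pads, 19 mm behind the fingertips; this is the grasp point; z points along the fingers, y is the line along which they close (so a half turn about z gives the same grasp; the last joint's range is limited). The gripper opens to 85 mm and grips with 20 to 120 N. Pads are 22 mm wide; open, the fingers measure 114 mm over their backs; the gripper's body (76 mm by 85 mm) begins 54 mm behind the grasp point. The pads swing forward as they close: fully open they stand 13 mm farther back than shut.
Start: joints at [1.166, 0.259, 0.021, 1.334, 0, 1.418], TCP at [137.033, 532.653, 249.979] pointing down, gripper open.
Joint ranges: [-3.04, 3.04], [-0.91, 1.82], [-1.04, 1.36], [-1.92, 1.95], [-1.52, 1.45], [-3.14, 3.14]. Speed limits (rad/s): [2.22, 2.22, 2.79, 3.14, 3.14, 3.14].

## Interface

Orientations are given as a rotation vector (axis times angle).
In Python, from station import arm gives the robot as it stands. The module is installed in compiled form; this text tells all that it offers.
- The arm moves only by the tool drive_tool, never from a script. Its argument "targets" is a list of rows, each a list of 4 numbers: the shift along the tool's x, y, z in mm, then the turn about the tool's z in degrees. In form: [[dx, dy, dz, twist], ...]. A call has 1 to 12 rows; each row shifts and turns the commanded pose from where the row before left it, along the tool's axes as they then stand; what a row does not reach is not made up. A row lasts 1/10 s, in which the tool goes at most 50 mm and 8.59 degrees, less where a joint would pass 70% of its speed; a pose out of reach is approached as far as the arm can. A call with a gripper value outside its range is refused whole. "gripper" is the closure, from 0 (fully open) to 1 (shut), set as the call begins (left out, the last holds). The fingers move at their own pace and stop on an object; "squeeze" is the grip in N (left out, the last holds). Time passes only in rows, so rows that do not move let the fingers close. It gives the time, the measured TCP pose, the force, the opening and the grip force at its end, in the units of the state.
- arm.read_state(): the state, without advancing time (a new reading comes with each control period).
- arm.camera(name): name is "scene" or "top" or "wrist"; returns the picture (400x640x3 uint8, blue, green, red); there is no depth.
- arm.camera_params(name): a dict with "K" (3x3 intrinsics, pixels), "extrinsics" (4x4, takes a point from camera to world coordinates); the wrist camera has in their place "mount" (4x4, takes a point from camera to tool coordinates, whose origin is the TCP and whose axes are the flange's). Camera axes: x right, y up, looking along -z (the intrinsics and any distortion apply to the point x, -y, -z); pixel columns grow to the right and rows downward; lengths in mm; the calibration is good to about 2 mm. A picture is of the moment at which its call begins: read the wrist's pose just before it. camera_params takes no time and is no camera call.
- arm.sign_off(): hands the job in; it is judged then, once.
The state is a dict: "time": time; "joint_pos": joint angles; "dq": joint speeds; "joint_torque": joint torques, N m; "eef_pos": TCP position; "tcp_rot": TCP orientation; "force": force on the tool from outside, world axes, zero at the start; "wrist_torque": the same for the moment, N m; "finger_gap": finger opening in mm; "grasp_force": force on a finger pad.
Only numpy, scipy, OpenCV 4.12 (cv2) and the standard library are available. Lean on these libraries where they do the work, as an engineer would, in place of code of your own. Each camera call takes 0.05 s, during which the arm holds its last target. There are 200 camera calls.

## Task

Lift the black bracket out of the cavity of the open aluminium mould and hold it up for the inspection camera: right way up, its front plate square to the lens (the camera looks down at a slant, so tip the bracket to match), with the centre of the plate on the lens axis 120 mm in front of the glass. Do not touch the camera or its stand, and leave the other things on the bench where they are. Finish holding it there, still in the air in the gripper: do not let go and do not put it down.

Things in the scene. Friction and masses are not known exactly. Their poses are not given: they have to be found in the camera images.
- bracket: Black plastic bracket, 52 (x) x 70 (y) x 62 (z) mm, 60 to 130 g. Origin: centre of its underside, z up. Foot 52 x 70 x 6 mm; on its +x edge an upright front plate, 5 mm thick, 70 wide, its top at z = 62; behind that a central upright rib to grip; two gussets at y = +-29 reach only z = 20. At the start the foot lies in the mould's cavity, axes nearly parallel to the mould's
- rib (a point): Grip point in the bracket's central rib, at (-4, 0, 46) mm in the bracket's frame, axes as the bracket's. The rib is 12 mm thick in y, spans x = -22 to +21 mm and z = 6 to 62 mm, all plain flat sides. Grip from above with the TCP here, fingers closing along the bracket's y
- face (a point): Centre of the outer (+x) face of the bracket's front plate, at (26, 0, 34) mm in the bracket's frame; axes as the bracket's. This face, with a round ring and four brass inserts, is the one to inspect
- mould: Lower half of a mould: fixed aluminium block 150 (x) x 180 (y) x 36 mm high; origin: centre of its underside. Mid-top an open cavity 57 (x) x 75 (y) mm, 14 deep, upright walls, floor 22 mm above the bench; the bracket has about 2.5 mm play on each side and comes straight up. Four steel pillars, 14 mm thick, at (+-58, +-72) mm stand 20 mm above its top
- camera_stand: Fixed camera stand. Grey base plate 120 wide, 12 thick, x = -50 to +220 mm; origin: on the bench straight below the viewing point (white 40 mm disc on the plate). A steel column, 22 thick, 412 mm high, at x = +200 carries a black 50 mm carriage and, on its -x side, the camera. The camera's height differs from run to run and stays put
- camera_head: Camera on the stand: white housing 50 x 55 x 55 mm, black 40 mm lens barrel with flat glass facing the robot's side. It looks along its own -x axis, 25 degrees below level; y is level. Origin: the viewing point, 120 mm in front of the glass on the lens axis, 170 to 250 mm above the bench. The bracket is right with its x, y, z axes along these, same sense: face towards the lens
- view_point (a point): The viewing point: on the lens axis 120 mm in front of the glass, where the centre of the bracket's front face belongs; axes as the camera's
- screwdriver: Loose screwdriver with red handle lying on the bench; bystander. Origin: under its middle
- torch: Loose black hand torch, 140 mm long, lying on the bench; bystander. Origin: under its middle
- gauge: Loose round black gauge, 60 mm in diameter, 34 mm high, pale dial up; bystander. Origin: centre of its underside
There are look-alikes about, which are no part of the job. There is more than one size of the mould; the one meant has the size given above.

How it is judged (in metres and radians):
On the way:
1. the bracket is in the gripper, clear above the mould (height (world z) of bracket above 0.06 m and contact force between the fingers and bracket above 1.5 N and contact force between bracket and mould below 0.1 N and contact force between bracket and camera_stand below 0.1 N), for 0.2 s.
At the end, for the whole second after the job is handed in: The bracket is held still in the fingers, touching neither mould nor camera; the centre of its front face is within 15 mm of the viewing point, the face looks into the lens and each of the bracket's axes is within about 10 degrees of the camera's, right way up (contact force between the fingers and bracket above 1.5 N and contact force between bracket and mould below 0.1 N and contact force between bracket and camera_stand below 0.1 N and distance between face and view_point below 0.015 m and angle between the x axis of bracket and the x axis of camera_head, either way round below 0.17 rad and angle between the y axis of bracket and the y axis of camera_head, either way round below 0.17 rad and angle between the z axis of bracket and the z axis of camera_head, either way round below 0.17 rad and x of bracket in the frame of camera_head below -0.005 m and z of bracket in the frame of camera_head below -0.01 m and linear speed of bracket below 0.02 m/s and angular speed of bracket below 0.15 rad/s); the arm keeps its last pose, push and grip.
It fails at once if the robot or the bracket touches the camera or its stand (contact force between any of the arm, the fingers, bracket and camera_stand above 1 N).
It fails at once if the screwdriver is disturbed (distance of screwdriver from where it was at the start of the episode above 0.02 m).
It fails at once if the torch is disturbed (distance of torch from where it was at the start of the episode above 0.02 m).
It fails at once if the gauge is disturbed (distance of gauge from where it was at the start of the episode above 0.02 m).
It also fails if it takes over 43 s, if anything falls off the work surface, if the arm or the gripper's body presses on something with over 40 N, if the wrist force passes 120 N, or if a joint passes its speed limit or range.

## Working session

There is one attempt and no reset: what is moved stays moved. The work goes in short steps, Python scripts to look and compute and a tool call to move; the robot and the scene stay as the last step left them, time stands still between calls to the robot, and variables do not carry over. Pictures are saved under pics/ and viewed, at most 10 in all, crops included, and the job is handed in when it is done.

Besides the shell and the picture viewer there is one more tool, called after "Call:" as name([rows], argument=value, ...), one row to a line, values as JSON. drive_tool: Moves the arm, as the interface text tells. Its arguments: {"type":"object","properties":{"targets":{"type":"array","items":{"type":"array","items":{"type":"number"}}},"gripper":{"type":"number"},"squeeze":{"type":"number"}},"required":["targets"]}

```bash
mkdir -p pics; python3 - <<'E'
from station import arm
import cv2,numpy as np
np.set_printoptions(precision=4,suppress=True)
for n in ["scene","top"]:
    cv2.imwrite(f"pics/{n}0.png",arm.camera(n))
    p=arm.camera_params(n);print(n,p)
print(arm.camera_params("wrist"));print(arm.read_state())
E
```

```text
scene {'K': array([[378.6638,   0.    , 323.6508],
       [  0.    , 378.6638, 198.6431],
       [  0.    ,   0.    ,   1.    ]]), 'extrinsics': array([[  -0.7424,   -0.4229,    0.5196, 1038.5515],
       [   0.6699,   -0.4625,    0.5808,  640.458 ],
       [  -0.0053,    0.7793,    0.6267,  822.8698],
       [   0.    ,    0.    ,    0.    ,    1.    ]])}
top {'K': array([[397.1878,   0.    , 318.2763],
       [  0.    , 397.1878, 198.9317],
       [  0.    ,   0.    ,   1.    ]]), 'extrinsics': array([[   0.0192,    0.9935,   -0.1121,  356.8869],
       [  -0.9992,    0.023 ,    0.0332,    2.1022],
       [   0.0355,    0.1113,    0.9931, 1211.2116],
       [   0.    ,    0.    ,    0.    ,    1.    ]])}
{'K': array([[316.0692,   0.    , 323.9734],
       [  0.    , 316.0692, 200.1861],
       [  0.    ,   0.    ,   1.    ]]), 'mount': array([[  -0.0003,    0.9622,    0.2723,   68.5163],
       [   1.    ,    0.0002,    0.0003,   -1.1535],
       [   0.0002,    0.2723,   -0.9622, -123.2999],
       [   0.    ,    0.    ,    0.    ,    1.    ]])}
{'time': 0.1, 'joint_pos': array([ 1.1664,  0.2591,  0.0209,  1.3337, -0.    ,  1.4182]), 'dq': array([ 0.0015, -0.0005,  0.0032,  0.0016, -0.0005, -0.0011]), 'joint_torque': array([  0.0047, -55.6693,  34.507 ,   0.0117,  -0.0001,  -0.    ]), 'eef_pos': array([136.9438, 532.4492, 249.4329]), 'tcp_rot': array([-0.3944, -3.1164,  0.0018]), 'force': array([ 0.0374, -0.3896, -0.3831]), 'wrist_torque': array([-0.0011, -0.0004, -0.0206]), 'grasp_force': 0.0, 'finger_gap': 85.51515187948004}
```

View pics/scene0.png

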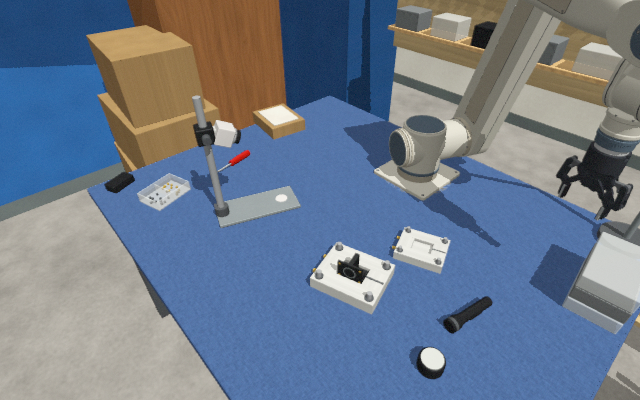

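View pics/top0.png

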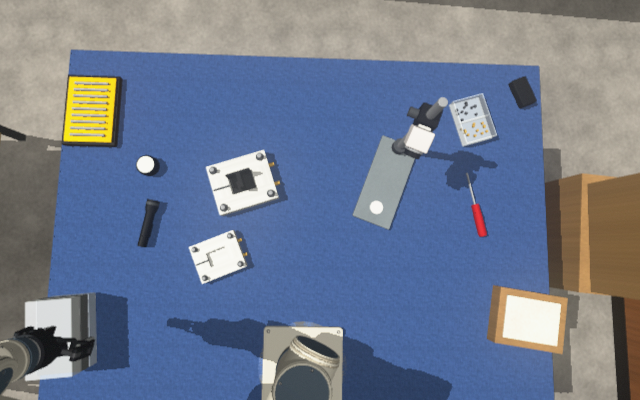

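The scene view shows the bracket in the larger mould at about (350,270), and the camera head at about (225,133). In the top view the mould is at about (242,182), the white disc at (376,207) and the camera head at (420,137). I'll take enlarged crops next.

```bash
python3 - <<'E'
import cv2,numpy as np
t=cv2.imread("pics/top0.png");s=cv2.imread("pics/scene0.png")
def c(im,x,y,w,h): return cv2.resize(im[y:y+h,x:x+w],(400,300),interpolation=cv2.INTER_CUBIC)
a=np.vstack([np.hstack([c(t,195,145,100,75),c(t,350,95,100,75)]),np.hstack([c(s,305,235,100,75),c(s,180,90,80,60)])])
cv2.imwrite("pics/c1.png",a)
b=np.hstack([c(t,340,160,100,75),c(s,210,170,100,75)]);cv2.imwrite("pics/c2.png",b)
E
```

```text
(no output)
```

View pics/c1.png

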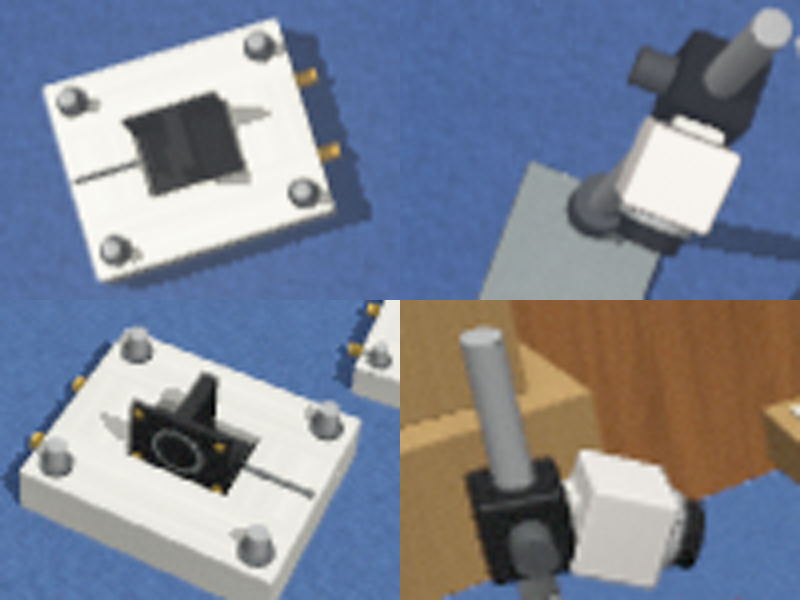

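View pics/c2.png

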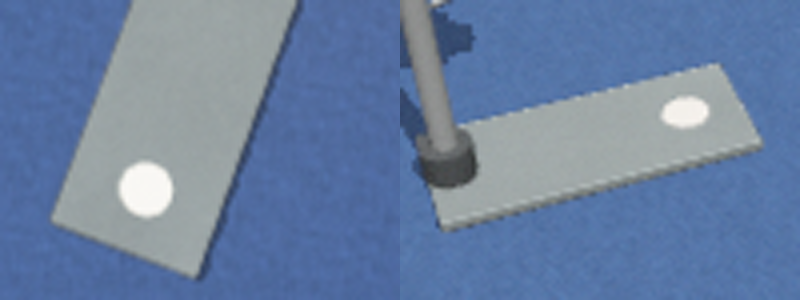

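Top-left crop: the bracket's front plate is on its upper edge in the top view, which matches the scene view where the plate faces the scene camera. I'll fit the mould and stand poses from these corner pixels.

```bash
cat > h.py <<'E'
import numpy as np,cv2
from scipy.optimize import least_squares
from scipy.spatial.transform import Rotation as R
from station import arm
np.set_printoptions(precision=3,suppress=True)
F=np.diag([1,-1,-1.])
def proj(P,n=None,T=None,K=None):
    if n: p=arm.camera_params(n);T,K=p["extrinsics"],p["K"]
    c=(np.asarray(P,float)-T[:3,3])@T[:3,:3]@F
    q=c@K.T; return q[:,:2]/q[:,2:]
def place(P,x,y,z,yaw): return np.asarray(P,float)@R.from_euler('z',yaw).as_matrix().T+[x,y,z]
def head(yaw): return R.from_euler('zy',[yaw,-np.radians(25)]).as_matrix()
E
cat > fit.py <<'E'
from h import *
c=lambda a,x,y,s:np.array(a,float)/s+[x,y]
# mould: top corners, order (+x+y),(+x-y),(-x-y),(-x+y)
M=[[75,90,36],[75,-90,36],[-75,-90,36],[-75,90,36]]
mt=c([[44,88],[277,20],[336,210],[97,282]],195,145,4)
ms=c([[278,283],[22,172],[118,35],[360,125]],305,235,4)
r=lambda v:np.r_[proj(place(M,v[0],v[1],0,v[2]),"top")-mt,proj(place(M,v[0],v[1],0,v[2]),"scene")-ms].ravel()
m=least_squares(r,[400,200,0.2]);print("mould",m.x,m.fun.reshape(-1,2))
# stand
S=[[0,0,12],[-50,60,12],[-50,-60,12]]
st=c([[146,189],[52,220],[197,278]],340,160,4);tc=c([[373,28]],350,95,4)
ss=c([[285,112],[362,143],[317,65]],210,170,4)
r=lambda v:np.r_[proj(place(S+[[200,0,412]],v[0],v[1],0,v[2]),"top")-np.r_[st,tc],proj(place(S,v[0],v[1],0,v[2]),"scene")-ss].ravel()
s=least_squares(r,[350,-150,-0.4]);print("stand",s.x,s.fun.reshape(-1,2))
x,y,yaw=s.x
# housing corners: h, x0 unknown
Hd=head(yaw)
t=c([[255,120],[340,155],[300,233],[220,195]],350,95,4)   # top face: back+y, back-y, front-y, front+y
sc=c([[183,152],[272,177],[258,285],[172,244]],180,90,5) # near (+y) face: back top, front top, front bottom, back bottom
def H(v):
    a,h=v;b=a+50
    P=np.array([[b,27.5,27.5],[b,-27.5,27.5],[a,-27.5,27.5],[a,27.5,27.5],[b,27.5,27.5],[a,27.5,27.5],[a,27.5,-27.5],[b,27.5,-27.5]])
    return P@Hd.T+[x,y,h]
r=lambda v:np.r_[proj(H(v)[:4],"top")-t,proj(H(v)[4:],"scene")-sc].ravel()
h=least_squares(r,[150,210]);print("head",h.x,h.fun.reshape(-1,2))
a=np.linspace(0,2*np.pi,20)
G=np.c_[120+0*a,20*np.cos(a),20*np.sin(a)]@Hd.T+[x,y,h.x[1]]
g=proj(G,"scene");print("glass in crop",(g.min(0)-[180,90])*5+[400,300],(g.max(0)-[180,90])*5+[400,300])
E
python3 fit.py
```

```text
mould [535.145 193.154   0.333] [[-1.293  0.221]
 [-1.468 -0.606]
 [-1.301 -0.912]
 [-0.18  -0.372]
 [-1.58  -0.512]
 [-0.799 -0.462]
 [ 1.418 -1.998]
 [-0.39  -1.907]]
stand [ 471.532 -214.753   -0.355] [[-0.41  -0.245]
 [-1.055  0.005]
 [-0.474  0.028]
 [ 0.058 -0.169]
 [-0.623 -0.365]
 [-0.395 -1.27 ]
 [-0.032 -1.582]]
head [136.941 232.24 ] [[ 5.002  1.65 ]
 [ 4.962  1.875]
 [ 5.033  2.134]
 [ 4.069  2.965]
 [ 0.826  2.572]
 [ 0.886  1.269]
 [-0.695 -2.025]
 [-1.132  2.967]]
glass in crop [673.883 485.923] [695.101 553.984]
```

```bash
cat >> fit.py <<'E'
t0=cv2.imread("pics/top0.png");s0=cv2.imread("pics/scene0.png")
def draw(im,n,x0,y0,w,hh,S,items):
    o=cv2.resize(im[y0:y0+hh,x0:x0+w],None,fx=S,fy=S,interpolation=cv2.INTER_CUBIC)
    for P,col in items:
        q=((proj(P,n)-[x0,y0]+.5)*S-.5).astype(np.int32); cv2.polylines(o,[q],True,col,1)
    return o
hh=h.x[1];a0=h.x[0];b0=a0+50
B=np.array([[u,v,w] for u in(a0,b0) for v,w in((27.5,27.5),(-27.5,27.5),(-27.5,-27.5),(27.5,-27.5))])@Hd.T+[x,y,hh]
col=lambda z,x0=200:place(np.c_[x0+11*np.cos(a),11*np.sin(a),z+0*a],x,y,0,yaw)
it=[(B[:4],(0,0,255)),(B[4:],(0,255,0)),(G,(255,0,255)),(col(412),(0,255,255)),(col(hh),(0,255,255)),(col(12),(0,255,255)),(col(12,0),(255,255,0)),(place([[-50,60,12],[-50,-60,12],[220,-60,12],[220,60,12]],x,y,0,yaw),(0,165,255))]
A=draw(t0,"top",345,90,115,150,3.5,it);C=draw(s0,"scene",175,85,115,150,3.5,it)
cv2.imwrite("pics/ov.png",np.hstack([A,C])[:600,:800])
E
python3 fit.py >/dev/null
```

```text
(no output)
```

View pics/ov.png

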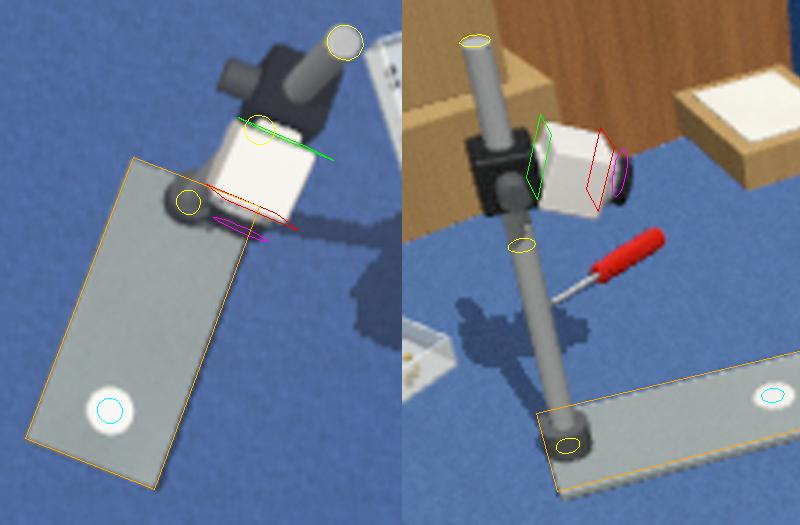

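Stand overlay fits. The head tilt is wrong because my Euler order was extrinsic, so I'll fix that.

```bash
sed -i "s/'zy'/'ZY'/" h.py; python3 fit.py
```

```text
mould [535.145 193.154   0.333] [[-1.293  0.221]
 [-1.468 -0.606]
 [-1.301 -0.912]
 [-0.18  -0.372]
 [-1.58  -0.512]
 [-0.799 -0.462]
 [ 1.418 -1.998]
 [-0.39  -1.907]]
stand [ 471.532 -214.753   -0.355] [[-0.41  -0.245]
 [-1.055  0.005]
 [-0.474  0.028]
 [ 0.058 -0.169]
 [-0.623 -0.365]
 [-0.395 -1.27 ]
 [-0.032 -1.582]]
head [137.444 236.389] [[ 1.314 -0.026]
 [ 2.616  0.061]
 [ 3.098  0.787]
 [ 0.936  1.591]
 [ 1.667  2.336]
 [ 1.637  1.294]
 [-1.048 -3.113]
 [-1.339  1.649]]
glass in crop [674.275 476.888] [698.455 545.399]
```

Call:
drive_tool([
  [-38,-19,4,0],
  [-38,-19,4,0],
  [-38,-19,4,0],
  [-38,-19,4,0],
  [-38,-19,4,0],
  [-38,-19,4,0],
  [-38,-19,4,0],
  [-38,-19,4,0],
  [-38,-19,4,0],
  [-38,-19,4,0],
  [-38,-19,4,0],
  [-38,-19,4,0],
], gripper=0)

```text
time: 1.3
eef_pos: [522.9, 196.8, 201.6]
tcp_rot: [-0.395, -3.116, 0.0]
force: [0.4, 0.8, 0.0]
finger_gap: 85.4
grasp_force: 0.0
```

Call:
drive_tool([
  [0,0,0,-8.4],
  [0,0,0,-8.4],
  [0,0,0,-8.4],
  [0,0,0,-8.3],
  [0,0,0,0],
  [0,0,0,0],
])

```text
time: 1.9
eef_pos: [521.7, 198.2, 201.8]
tcp_rot: [0.514, -3.099, 0.0]
force: [0.8, -0.7, 0.7]
finger_gap: 85.1
grasp_force: 0.0
```

```bash
python3 - <<'E'
from h import *
s=arm.read_state();im=arm.camera("wrist");cv2.imwrite("pics/w1.png",im)
np.savez("w1.npz",p=s["eef_pos"],r=s["tcp_rot"]);print(s)
E
```

```text
{'time': 1.9, 'joint_pos': array([ 0.213,  0.291, -0.057,  1.223, -0.   , -0.116]), 'dq': array([ 0.002, -0.002,  0.002, -0.001,  0.   ,  0.005]), 'joint_torque': array([ -0.068, -57.167,  33.618,   0.005,  -0.002,  -0.337]), 'eef_pos': array([521.742, 198.224, 201.762]), 'tcp_rot': array([ 0.514, -3.099,  0.   ]), 'force': array([ 0.82 , -0.689,  0.672]), 'wrist_torque': array([-0.015, -0.038, -0.054]), 'grasp_force': 0.0, 'finger_gap': 85.06242252762303}
```

View pics/w1.png

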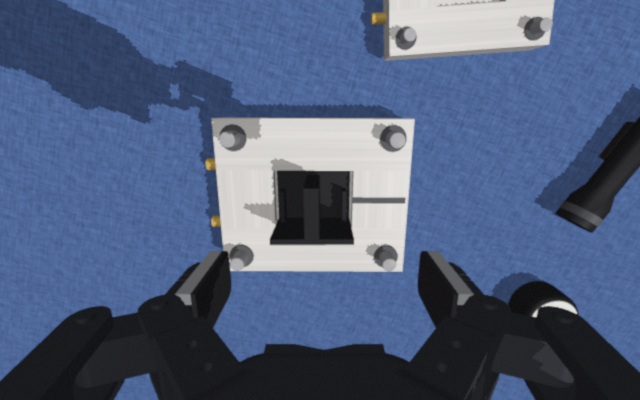

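The wrist view shows the bracket from behind. The plate's top outer corners are at about (270,243) and (354,243), and the rib is at x of about 304–320. The mould's top corners are (212,119), (414,119), (402,271) and (223,271).

```bash
cat > fw.py <<'E'
from h import *
d=np.load("w1.npz");w=arm.camera_params("wrist")
T=np.eye(4);T[:3,:3]=R.from_rotvec(d["r"]).as_matrix();T[:3,3]=d["p"];T=T@w["mount"]
pj=lambda P:proj(P,T=T,K=w["K"])
M=[[-75,90,36],[-75,-90,36],[75,-90,36],[75,90,36]]
m0=np.array([[414,119],[212,119],[223,271],[402,271]])
f=lambda v:(pj(place(M,v[0],v[1],0,v[2]))-m0).ravel()
m=least_squares(f,[535,193,.3]);print("mould",m.x,m.fun)
B=[[26,35,62],[26,-35,62]];b0=np.array([[354,243],[270,243]])
f=lambda v:(pj(place(B,v[0],v[1],22,v[2]))-b0).ravel()
b=least_squares(f,[535,193,.3]);print("bracket",b.x,b.fun)
g=place([[-7,0,46]],b.x[0],b.x[1],22,b.x[2])[0];Rt=R.from_rotvec(d["r"]).as_matrix()
print("grip",g,"delta tool",(g-d["p"])@Rt,"tool az",np.degrees(np.arctan2(-Rt[1,0],-Rt[0,0])),np.degrees([m.x[2],b.x[2]]))
print("rib top px",pj(place([[-22,6,62],[-22,-6,62],[21,6,62],[21,-6,62]],b.x[0],b.x[1],22,b.x[2])))
im=cv2.imread("pics/w1.png")
E
python3 fw.py
```

```text
mould [537.377 191.015   0.323] [ 0.04   0.312 -1.137 -0.812  1.451 -0.097 -0.193  0.747]
bracket [534.409 190.729   0.328] [ 0.467  0.013 -0.467  0.024]
grip [527.783 188.471  68.   ] delta tool [ -2.633 -11.186 133.761] tool az 18.82923215195919 [18.506 18.817]
rib top px [[319.03  186.273]
 [303.702 186.274]
 [319.256 237.373]
 [304.619 237.375]]
```

Call:
drive_tool([
  [-3,-11,10,0],
  [0,0,25,0],
  [0,0,25,0],
  [0,0,25,0],
  [0,0,25,0],
  [0,0,14,0],
  [0,0,10,0],
  [0,0,0,0],
  [0,0,0,0],
])

```text
time: 2.85
eef_pos: [528.6, 188.6, 68.2]
tcp_rot: [-0.519, 3.098, -0.0]
force: [-0.2, -0.1, 1.0]
finger_gap: 85.5
grasp_force: 0.0
```

Call:
drive_tool([
  [0,0,0,0],
  [0,0,0,0],
  [0,0,0,0],
  [0,0,0,0],
  [0,0,0,0],
  [0,0,0,0],
  [0,0,0,0],
  [0,0,0,0],
  [0,0,0,0],
  [0,0,0,0],
  [0,0,0,0],
], gripper=1, squeeze=40)

```text
time: 3.95
eef_pos: [528.3, 188.8, 68.2]
tcp_rot: [-0.52, 3.098, 0.0]
force: [-0.7, 0.8, 5.3]
finger_gap: 11.4
grasp_force: 40.8
```

Call:
drive_tool([
  [0,0,-5,0],
  [0,0,-10,0],
  [0,0,-15,0],
  [0,0,-16,0],
  [0,0,-16,0],
  [0,0,0,0],
  [0,0,0,0],
  [0,0,0,0],
  [0,0,0,0],
])

```text
time: 4.85
eef_pos: [527.8, 188.7, 129.1]
tcp_rot: [0.52, -3.097, 0.0]
force: [0.2, -0.4, -0.8]
finger_gap: 11.8
grasp_force: 39.9
```

Call:
drive_tool([
  [14,0,0,0],
  [20,0,0,0],
  [20,0,0,0],
  [20,0,0,0],
  [20,0,0,0],
  [0,0,15,0],
  [0,0,15,0],
  [0,0,10,0],
  [0,0,0,0],
  [0,0,0,0],
], squeeze=20)

```text
time: 5.85
eef_pos: [439.5, 158.1, 89.9]
tcp_rot: [0.52, -3.098, -0.0]
force: [0.8, 0.6, -0.9]
finger_gap: 11.7
grasp_force: 39.8
```

```bash
python3 - <<'E'
from h import *
s=arm.read_state();print(s["eef_pos"],s["grasp_force"],s["force"],s["finger_gap"])
im=arm.camera("wrist");cv2.imwrite("pics/w2.png",im)
sc=arm.camera("scene");c=cv2.resize(sc[200:320,300:460],(640,480),interpolation=cv2.INTER_CUBIC)
cv2.imwrite("pics/w2c.png",np.hstack([c[:400,:400],cv2.resize(im[100:300,220:420],(400,400))]))
E
```

```text
[439.508 158.124  89.938] 39.841384291648865 [ 0.825  0.59  -0.878] 11.677950846501252
```

View pics/w2c.png

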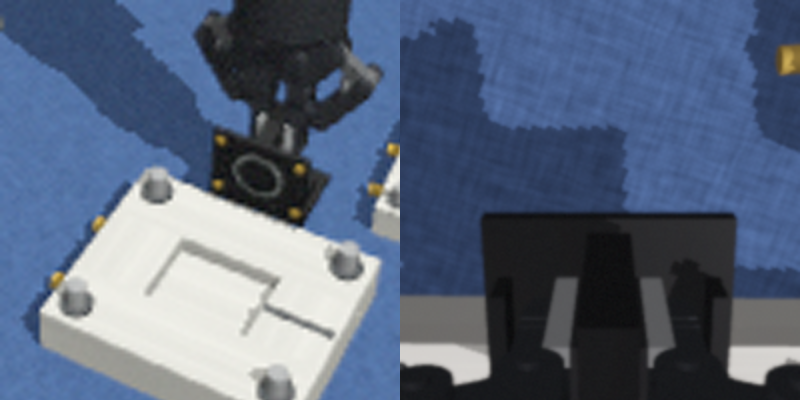

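The bracket is held level just above the mould's −x edge. I'll now pivot it in the pads by pressing its front bottom edge on that edge.

Call:
drive_tool([
  [1,0,6,0],
  [0,0,2,0],
  [3,0,2.5,0],
  [3,0,2.5,0],
  [2.7,0,3,0],
  [2.6,0,3,0],
  [2.5,0,3.7,0],
  [0,0,0,0],
], gripper=1, squeeze=20)

```text
time: 6.75
eef_pos: [426.1, 153.5, 68.3]
tcp_rot: [-0.52, 3.095, 0.001]
force: [-2.6, -0.2, 9.7]
finger_gap: 11.4
grasp_force: 44.6
```

```bash
python3 - <<'E'
from h import *
s=arm.read_state();print(s["eef_pos"],s["grasp_force"],s["force"],s["finger_gap"])
im=arm.camera("wrist");cv2.imwrite("pics/w3.png",im)
sc=arm.camera("scene");c=cv2.resize(sc[200:320,300:460],(640,480),interpolation=cv2.INTER_CUBIC)
cv2.imwrite("pics/w3c.png",np.hstack([c[:400,:400],cv2.resize(im[100:300,220:420],(400,400))]))
E
```

```text
[426.099 153.535  68.28 ] 44.64750409126282 [-2.601 -0.175  9.715] 11.434022814166234
```

View pics/w3c.png

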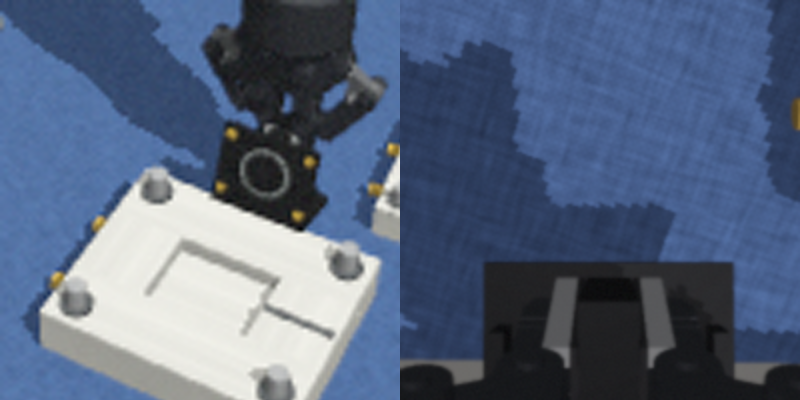

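The bracket has pivoted front-up. In the scene tile the plate corners are at about (229,121), (326,155), (305,231) and (213,190). In the wrist tile the rear foot edge has moved from row 214 to 262. I'll fit the tilt from these.

```bash
cat > tilt.py <<'E'
from h import *
def tool_pts(P,th,gx,gz,gy=0):   # bracket pts -> tool frame; tool x=-bx, y=by, z=-bz (th: front up)
    q=(np.asarray(P,float)-[gx,gy,gz])@R.from_euler('y',-th).as_matrix().T
    return q*[-1,1,-1]
w=arm.camera_params("wrist")
def wpx(P,*a): return proj(tool_pts(P,*a),T=w["mount"],K=w["K"])
def wld(P,s,*a): return tool_pts(P,*a)@R.from_rotvec(s["tcp_rot"]).as_matrix().T+s["eef_pos"]
E
python3 - <<'E'
from tilt import *
s=arm.read_state()
E=[[-26,35,0],[-26,-35,0]]
for th in (0,15,20,22,25): print(th,wpx(E,np.radians(th),-7,46).ravel(),wpx([[-26,35,6]],np.radians(th),-7,46).ravel())
print("obs before y207 x 462..588/ after y231")
P=[[26,-35,62],[26,35,62],[26,35,0],[26,-35,0]]
o=np.array([[229,121],[326,155],[305,231],[213,190]])/4+[300,200]
for th in (15,20,25): print(th,((proj(wld(P,s,np.radians(th),-7,46),"scene")-[300,200])*4).ravel())
def f(v): return np.r_[(proj(wld(P,s,v[0],v[1],v[2],v[3]),"scene")-o).ravel(),(wpx(E,*v)[:,1]-231),(v[1]+7)/2,(v[2]-46)/2]
r=least_squares(f,[.35,-7,46,0]);print(np.degrees(r.x[0]),r.x[1:],r.fun)
E
```

```text
0 [388.976 204.238 263.687 204.275] [391.174 207.398]
15 [386.625 223.354 265.877 223.39 ] [388.746 224.287]
20 [386.106 230.107 266.362 230.143] [388.185 230.331]
22 [385.934 232.854 266.523 232.89 ] [387.995 232.798]
25 [385.714 237.021 266.729 237.057] [387.745 236.548]
obs before y207 x 462..588/ after y231
15 [221.676 123.712 315.402 157.915 299.06  233.704 208.035 198.478]
20 [223.182 119.362 316.943 153.45  297.849 232.62  206.473 197.274]
25 [224.792 115.053 318.566 149.021 296.857 230.949 205.13  195.499]
21.08092648525104 [-6.625 44.584 -4.593] [ 0.285 -0.597 -0.437 -0.564 -0.149  0.426 -0.095  1.815 -0.046 -0.01
  0.188 -0.708]
```

Tilt is about 19.5–21° so far, and contact geometry gives the same. I'll press a bit further, then grip hard and lift.

Call:
drive_tool([
  [2,0,2.3,0],
  [2,0,2.2,0],
  [0,0,0,0],
  [0,0,0,0],
])

```text
time: 7.25
eef_pos: [423.0, 152.3, 63.8]
tcp_rot: [-0.52, 3.095, 0.001]
force: [-0.6, 1.1, 8.9]
finger_gap: 11.1
grasp_force: 44.4
```

Call:
drive_tool([
  [0,0,0,0],
  [0,0,0,0],
  [0,0,-10,0],
  [0,0,-30,0],
  [0,0,-40,0],
  [0,0,-40,0],
  [0,0,-40,0],
  [0,0,-40,0],
  [0,0,0,0],
  [0,0,0,0],
], gripper=1, squeeze=80)

```text
time: 8.25
eef_pos: [421.7, 151.9, 263.4]
tcp_rot: [-0.52, 3.097, -0.0]
force: [-0.3, -0.2, -2.1]
finger_gap: 11.3
grasp_force: 78.0
```

```bash
cat > look.py <<'E'
import sys
from tilt import *
s=arm.read_state();im=arm.camera("wrist")
c=cv2.resize(im[180:300,200:440],(480,240),interpolation=cv2.INTER_CUBIC)
g=cv2.cvtColor(im,cv2.COLOR_BGR2GRAY).astype(int)
# rear-edge row: bright bench -> dark bracket, columns left/right of rib
for x in (280,290,300,350,360,370):
    col=im[150:260,x,0].astype(int);k=np.argmax(col[:-3]-col[3:]);print(x,150+k+1,col[k],col[k+3])
print(s["eef_pos"],s["grasp_force"],s["force"])
cv2.imwrite("pics/"+sys.argv[1]+".png",im);cv2.imwrite("pics/"+sys.argv[1]+"s.png",arm.camera("scene"))
E
python3 look.py w4
```

```text
280 237 207 48
290 237 208 49
300 237 208 86
350 237 207 71
360 237 208 57
370 237 208 56
[421.657 151.95  263.383] 78.03807377815247 [-0.315 -0.2   -2.12 ]
```

```bash
sed -i 's/^hh=h.x\[1\];a0=h.x\[0\]/hh=228.;a0=137./; s/+\[x,y,h.x\[1\]\]/+[x,y,228.]/' fit.py
sed -i 's/^A=draw.*/A=draw(t0,"top",395,110,50,50,8,it);C=draw(s0,"scene",195,110,50,50,8,it)/' fit.py; python3 fit.py>/dev/null
```

```text
(no output)
```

View pics/ov.png

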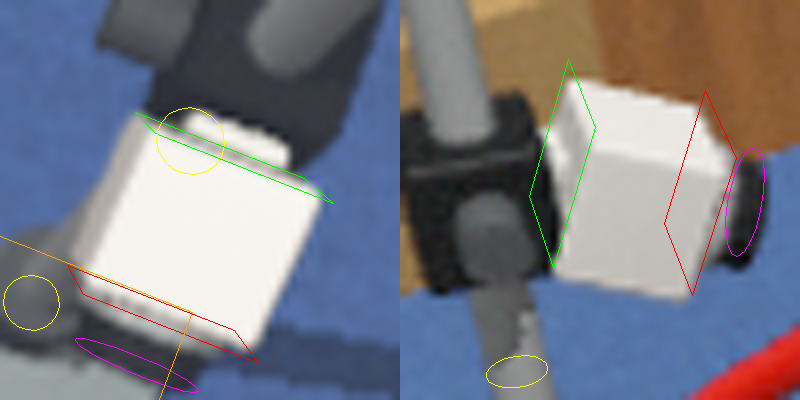

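Call:
drive_tool([
  [6,-14,0,0],
  [10,-26,0,0],
  [11,-29,0,0],
  [11,-29,0,0],
  [11,-29,0,0],
  [11,-29,0,0],
  [11,-29,0,0],
  [11,-29,0,0],
  [11,-29,0,0],
  [11,-29,0,0],
  [11,-28,0,0],
  [8,-21,0,0],
])

```text
time: 9.55
eef_pos: [409.6, -193.0, 261.2]
tcp_rot: [0.519, -3.096, -0.003]
force: [-0.0, 0.2, -1.4]
finger_gap: 11.1
grasp_force: 78.0
```

Call:
drive_tool([
  [0,0,0,4],
  [0,0,0,7],
  [0,0,0,7],
  [0,0,0,7],
  [0,0,0,7],
  [0,0,0,5],
  [0,0,0,2.2],
  [0,0,0,0],
  [0,0,0,0],
])

```text
time: 10.45
eef_pos: [410.0, -191.4, 261.9]
tcp_rot: [-0.547, -3.092, -0.001]
force: [-0.5, 0.1, -0.7]
finger_gap: 10.9
grasp_force: 78.1
```

```bash
python3 look.py w5; python3 - <<'E'
from tilt import *
s=arm.read_state();Rt=R.from_rotvec(s["tcp_rot"]).as_matrix()
print("az",np.degrees(np.arctan2(-Rt[1,0],-Rt[0,0])),np.degrees(-.355))
vp=np.array([471.5,-214.8,227]);f=wld([[26,0,34]],s,np.radians(25),-7,46)[0]
print("tool delta",(vp-f)@Rt)
E
```

```text
280 237 193 57
290 237 193 57
300 237 193 103
350 237 190 94
360 237 193 76
370 237 190 75
[ 410.014 -191.406  261.857] 78.0919861793518 [-0.511  0.116 -0.662]
az -20.069925219274108 -20.340001727144223
tool delta [-30.704  -0.829  38.272]
```

Call:
drive_tool([
  [0,0,10,0.3],
  [0,-1,15,0],
  [0,0,13,0],
  [-8,0,0,0],
  [-10,0,0,0],
  [-8,0,0,0],
  [-4.5,0,0,0],
  [0,0,0,0],
  [0,0,0,0],
  [0,0,0,0],
  [0,0,0,0],
])

```text
time: 11.65
eef_pos: [438.3, -203.1, 224.9]
tcp_rot: [0.557, 3.092, -0.0]
force: [-0.7, 0.1, -0.7]
finger_gap: 10.9
grasp_force: 78.1
```

```bash
python3 look.py w6; python3 - <<'E'
from tilt import *
s=arm.read_state();Rt=R.from_rotvec(s["tcp_rot"]).as_matrix()
vp=np.array([471.5,-214.8,227]);f=wld([[26,0,34]],s,np.radians(25),-7,46)[0]
print("tool delta",(vp-f)@Rt,s["time"])
a=np.linspace(0,2*np.pi,30);Hd=head(-.355)
G=np.c_[120+0*a,20*np.cos(a),20*np.sin(a)]@Hd.T+vp
Bx=np.array([[26,35,62],[26,-35,62],[26,-35,0],[26,35,0],[26,35,62]])
I=(Bx-[26,0,34])@Hd.T+vp                # ideal plate outline
o=[]
for n,x0,y0 in(("scene",205,105),("top",345,125)):
    im=cv2.imread("pics/w6s.png") if n=="scene" else arm.camera("top")
    z=cv2.resize(im[y0:y0+100,x0:x0+100],(400,400),interpolation=cv2.INTER_CUBIC)
    for P,c in((G,(255,0,255)),(I,(0,255,0))): cv2.polylines(z,[((proj(P,n)-[x0,y0]+.5)*4).astype(np.int32)],True,c,1)
    o.append(z)
cv2.imwrite("pics/fin.png",np.hstack(o))
E
```

```text
280 237 192 56
290 237 192 57
300 237 190 103
350 237 193 94
360 237 189 74
370 237 193 75
[ 438.349 -203.121  224.924] 78.08273792266846 [-0.717  0.076 -0.746]
tool delta [-0.137  0.631  0.972] 11.75
```

View pics/fin.png

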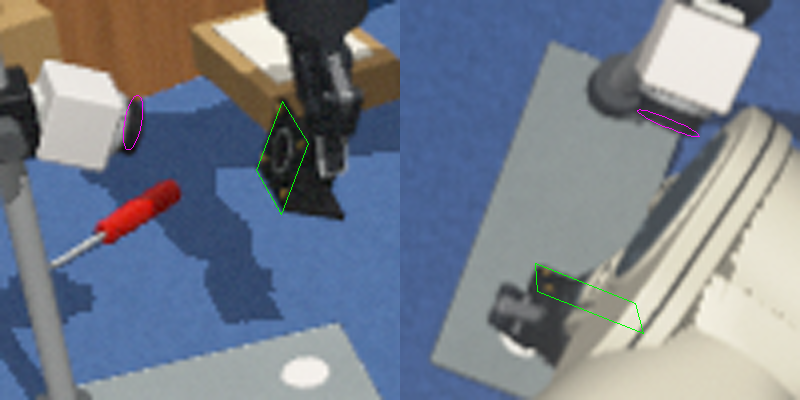

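The plate lies on the ideal outline (green) in the scene view, and its visible corner matches in the top view. The predicted glass outline also matches. Handing in.

```bash
python3 -c "
from station import arm
print(arm.sign_off())"
```

```text
the job is handed in; nothing more can be done
None
```

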